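Roll a bottle up the ramp of a bottle roller and start it

TASK

Load the white plastic bottle that lies at the foot of the ramp into the bottle roller: push it slowly up the ramp with the fingers, without picking it up or letting it run back down, until it drops onto the two rubber rollers at the top against the stop. Only when it lies there, press the round start button on the machine's pod all the way in and let it go, and leave everything else on the bench where it is.

Things in the scene. Friction and masses are not known exactly. Their poses are not given: they have to be found in the camera images.
- loader: Bottle roller, a fixed low bench machine of grey and white metal, 223 mm long. Origin on the bench at the middle of the ramp's foot; x level up the ramp, y left, z up. Aluminium ramp from x = 0, z = 0 to x = 110, z = 23 mm, 150 mm wide between 6 mm guides that stand 18 mm above it and flare out in front of the foot (x = -34 to 0, y to +/-97 mm, 20 mm high).
- ramp_plane (a point): Same point as the bottle roller's origin, in the middle of the ramp's foot; its x axis runs up the ramp surface (12 degrees), its z axis is normal to that surface.
- seat (a point): Where the middle of the bottle's axis lies when home: machine x = 140, y = 0, z = 53.7 mm. It then rests between two locked rubber rollers (24 mm diameter, lying across, axes at x = 125 and 155, z = 14.5 mm); on the way in its axis passes over a crest at x = 125, z = 56.5 mm. Side plates y = +/-75 to 85, x = 110 to 185, 50 mm high. Axes as the machine's.
- stop_face (a point): Middle of the rubber stop pad's front face (110 wide, 20 mm high), at machine x = 171.5, z = 55 mm, on a white motor housing behind it (x = 177 to 223, 76 mm high). The bottle when home touches it or is up to 1.5 mm clear. Axes as the machine's.
- bottle: White, slippery (friction about 0.35) plastic screw-cap bottle lying on its side in front of the ramp across it (within 4 degrees), cap to the left, free to roll; body 60 mm in diameter and 112 mm long, cap 38 mm in diameter, 129 mm long over all, about 0.2 kg. Origin at the centre of its bottom disc, on its axis; z runs along the axis towards the cap.
- bottle_mid (a point): Point on the bottle's axis half-way along its 129 mm length, 64.5 mm from the bottom; 30 mm above the surface it lies on.
- start_button (a joint): Travel of the round start button in m: 0 out, 0.006 fully pressed (about 4 N straight down); a spring returns it.
- start_button_top (a point): Centre of the upper face of the start button: bare steel, 32 mm in diameter, pressed straight down; the only button, at machine x = 80, y = -122 mm on a white pod right of the ramp (80 x 74 mm, 40 mm high).
- amber: Bystander: amber glass bottle with black cap, upright, 46 mm in diameter, 102 mm high, to the left of the machine. Origin at the centre of its underside.
- glass_beaker: Bystander: small glass beaker, upright, 53 mm in diameter, 69 mm high, to the left of the machine. Origin at the centre of its underside.
- tape_roll: Bystander: roll of masking tape lying flat, 104 mm in diameter, 25 mm high, at the right front of the bench. Origin at the centre of its underside.
- pen: Bystander: marker pen lying on the bench at the left front, 135 mm long, 17 mm thick. Origin at the middle of its underside.
There are look-alikes about, which are no part of the job. What is shaped like the bottle but yellow is not meant.

How it is judged (in metres and radians):
On the way, in this order (a step that is already met when the one before it is completed fails the run):
1. the bottle lies on the upper half of the ramp (x of bottle_mid in the frame of loader between 0.05 and 0.12 m and z of bottle_mid in the frame of ramp_plane below 0.04 m and angle between the z axis of bottle and the y axis of loader, either way round below 0.2 rad), for 0.1 s.
2. the bottle lies on the two rollers at the stop (x of bottle_mid in the frame of loader between 0.133 and 0.147 m and y of bottle_mid in the frame of loader between -0.015 and 0.015 m and z of bottle_mid in the frame of loader between 0.047 and 0.059 m and angle between the z axis of bottle and the y axis of loader, either way round below 0.07 rad and linear speed of bottle below 0.03 m/s), for 0.3 s.
3. the start button is pressed in (value of joint start_button above 0.0045 m), for 0.05 s.
At the end, for the whole second after the job is handed in: The bottle lies at rest on both rollers at the stop (its axis within 7 mm of home along the machine and 6 mm in height, within 15 mm of the middle, square within 0.07 rad), the start button is out again, and the bystanders are upright and within 25 mm of their places (x of bottle_mid in the frame of loader between 0.133 and 0.147 m and y of bottle_mid in the frame of loader between -0.015 and 0.015 m and z of bottle_mid in the frame of loader between 0.047 and 0.059 m and angle between the z axis of bottle and the y axis of loader, either way round below 0.07 rad and linear speed of bottle below 0.02 m/s and value of joint start_button below 0.0015 m and distance of each of amber, glass_beaker, tape_roll, pen from where it was at the start of the episode below 0.025 m and angle between each of amber, glass_beaker's own z axis and vertical below 0.2 rad); the robot touches nothing.
It fails at once if the bottle was lifted more than 15 mm off the bench, ramp or rollers ((x of bottle_mid in the frame of loader below -0.02 m and z of bottle_mid in the frame of loader above 0.045 m) or (x of bottle_mid in the frame of loader between -0.005 and 0.11 m and z of bottle_mid in the frame of ramp_plane above 0.045 m) or z of bottle_mid in the frame of loader above 0.072 m).
It fails at once if the bottle ran away or ran back down (faster than 0.3 m/s) (linear speed of bottle above 0.3 m/s).
It fails at once if the start button was pressed before the bottle was home (value of joint start_button above 0.003 m and not (x of bottle_mid in the frame of loader between 0.133 and 0.147 m and y of bottle_mid in the frame of loader between -0.015 and 0.015 m and z of bottle_mid in the frame of loader between 0.047 and 0.059 m and angle between the z axis of bottle and the y axis of loader, either way round below 0.07 rad)).
It fails at once if a bystander was pushed aside or knocked over (distance of any of amber, glass_beaker, tape_roll, pen from where it was at the start of the episode above 0.025 m or angle between any of amber, glass_beaker's own z axis and vertical above 0.3 rad).
It also fails if it takes over 48 s, if anything falls off the work surface, if the arm or the gripper's body presses on something with over 40 N, if the wrist force passes 120 N, or if a joint passes its speed limit or range.

ROBOT

A 6-joint arm with a two-finger parallel gripper is mounted at the origin on a cart in front of the work surface, level with it; the furniture and walls round the work are solid. World frame = base frame: x ahead of the robot, y to its left, z up, the work surface at z = 0. Lengths are in m, angles in degrees, forces in N, time in s.
With the tool pointing down it reaches from about 0.275 to 0.775 m from the base axis. Payload 14.6 kg.
Tool frame: the origin (TCP) lies at the very end of the fingers, on their centre line; the grasp point (between the pads) lies 19 mm behind it; z points along the fingers, y is the line along which they close (so a half turn about z gives the same grasp; the last joint's range is limited). The gripper opens to 85 mm and grips with 20 to 120 N. Pads are 22 mm wide; open, the fingers measure 114 mm over their backs; the gripper's body (76 mm by 85 mm) begins 54 mm behind the grasp point. The pads swing forward as they close: fully open they stand 13 mm farther back than shut.
Start: joints at [-83.44, 15.075, -2.767, 72.158, 0, 81.102], TCP at [0.14, -0.506, 0.231] pointing down, gripper open.
Joint ranges: [-151.79, 151.79], [-50.71, 97.33], [-67.44, 78.34], [-121.81, 120.89], [-77.56, 73.72], [-180, 180]. Speed limits (degrees/s): [108.29, 108.29, 147.25, 159.86, 180, 180].

INTERFACE

Orientations are given as a 3x3 rotation matrix whose columns are the frame's x, y, z axes.
In Python, from rig import bot gives the robot as it stands.
- The arm moves only by the tool jog_arm, never from a script. Its argument "deltas" is a list of rows, each an object with "xyz": the shift along the tool's x, y, z in mm, a list of three; "dr": the turn, a rotation vector about the tool's x, y, z in rad, a list of three. A call has 1 to 20 rows; each row shifts and turns the commanded pose from where the row before left it, along the tool's axes as they then stand; what a row does not reach is not made up. A row lasts 1/12 s, in which the tool goes at most 41.7 mm and 7.16 degrees, less where a joint would pass 70% of its speed; a pose out of reach is approached as far as the arm can. A call is refused whole if a number of a shift passes 41.7 or a number of a turn 0.125, either way. A call with a gripper value outside its range is refused whole. "hand" is the opening, from -1 (shut) to 1 (fully open), so that 0 is half open, set as the call begins (left out, the last holds). The fingers move at their own pace and stop on an object; the grip force is fixed at half the most. Time passes only in rows, so rows that do not move let the fingers close. It gives the time, the measured TCP pose, the force, the opening and the grip force at its end, in the units of the state.
- bot.get_obs(): the state, without advancing time (a new reading comes with each control period).
- bot.read_camera(name): name is "scene" or "top" or "wrist"; returns the picture (384x512x3 uint8, red, green, blue); there is no depth.
- bot.camera_params(name): a dict with "K" (3x3 intrinsics, pixels), "k1" (the pictures are not rectified: a ray, as slopes to the right and down, at radius r is drawn at 1 + k1 r^2 times it, then the intrinsics apply), "xyz" and "rotation" of the camera in the world. Camera axes: x right, y down, z forward; pixel columns grow to the right and rows downward; lengths in m; the calibration is good to about 2 mm. A picture is of the moment at which its call begins: read the wrist's pose just before it. camera_params takes no time and is no camera call; for the wrist camera it gives the pose at the moment of the call.
- bot.sign_off(): hands the job in; it is judged then, once.
The state is a dict: "time_s": time; "q": joint angles; "qd": joint speeds; "tau": joint torques, N m; "ee_pos": TCP position; "tcp_rot": TCP orientation; "contact_force": force on the tool from outside, world axes, zero at the start; "wrist_torque": the same for the moment, N m; "finger_gap": finger opening in m; "grip_force": force on a finger pad.
Only numpy, scipy, OpenCV 4.12 (cv2) and the standard library are available. Lean on these libraries where they do the work, as an engineer would, in place of code of your own. Each camera call takes 0.05 s, during which the arm holds its last target. There are 200 camera calls.

## Working session

There is one attempt and no reset: what is moved stays moved. The work goes in short steps, Python scripts to look and compute and a tool call to move; the robot and the scene stay as the last step left them, time stands still between calls to the robot, and variables do not carry over. Pictures are saved under pics/ and viewed, at most 13 in all, crops included, and the job is handed in when it is done.

Besides the shell and the picture viewer there is one more tool, called after ">>>" by a JSON object that holds its "name" and its "arguments". jog_arm: Moves the arm, as the interface text tells. Its arguments: {"type":"object","properties":{"deltas":{"type":"array"},"hand":{"type":"number"}},"required":["deltas"]}

```bash
mkdir -p pics && python3 - <<'E'
from rig import bot
import cv2
for n in ("top","scene"):
    cv2.imwrite(f"pics/{n}0.png",bot.read_camera(n)[:,:,::-1])
    print(n,bot.camera_params(n))
o=bot.get_obs();print(o["time_s"],o["ee_pos"],o["tcp_rot"],o["finger_gap"])
E
```

```text
top {'K': array([[375.09378882,   0.        , 258.90073375],
       [  0.        , 375.09378882, 190.59982587],
       [  0.        ,   0.        ,   1.        ]]), 'k1': 0.015270579499938042, 'xyz': array([0.48828908, 0.01028085, 1.0669424 ]), 'rotation': array([[ 0.02078665, -0.99818289,  0.05655824],
       [-0.99969552, -0.01999922,  0.01445316],
       [-0.01329578, -0.05684145, -0.99829468]])}
scene {'K': array([[412.53207539,   0.        , 256.89585933],
       [  0.        , 412.53207539, 195.8554665 ],
       [  0.        ,   0.        ,   1.        ]]), 'k1': -0.1024761484342038, 'xyz': array([0.18184967, 0.88445891, 0.82269464]), 'rotation': array([[-0.92240989, -0.22855822,  0.31132158],
       [-0.38603102,  0.57031947, -0.72506259],
       [-0.01183374, -0.78898469, -0.61429888]])}
0.1 [ 0.13989903 -0.50576203  0.23088622] [[ 9.63814267e-01  2.66574657e-01 -1.08886561e-04]
 [ 2.66574640e-01 -9.63813824e-01  9.35204183e-04]
 [ 1.44355361e-04 -9.30389530e-04 -9.99999557e-01]] 0.08519712057157597
```

View pics/top0.png

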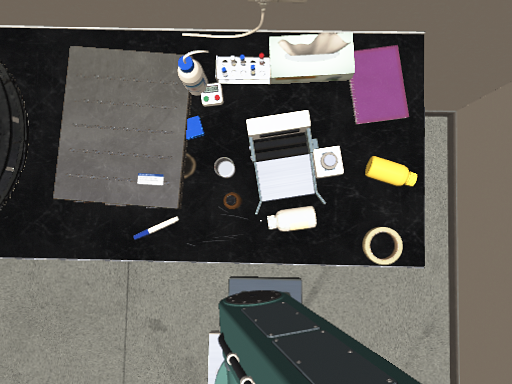

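View pics/scene0.png

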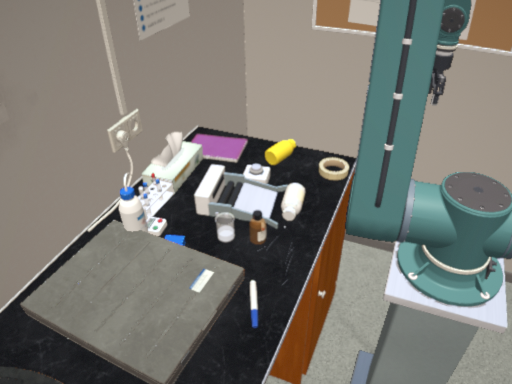

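Candidates in the top view are the white bottle lying at (293,219), the yellow look-alike at (391,172), and an upright white wash bottle with a blue cap at (190,73). I choose (293,219), which lies across the ramp foot with its cap to the left. The button is at about (330,160). Next is a close crop to check this.

```bash
python3 - <<'E'
import cv2
i=cv2.imread("pics/top0.png")[105:240,235:355]
cv2.imwrite("pics/crop.png",cv2.resize(i,None,fx=4.4,fy=4.4,interpolation=cv2.INTER_CUBIC))
E
```

```text
(no output)
```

View pics/crop.png

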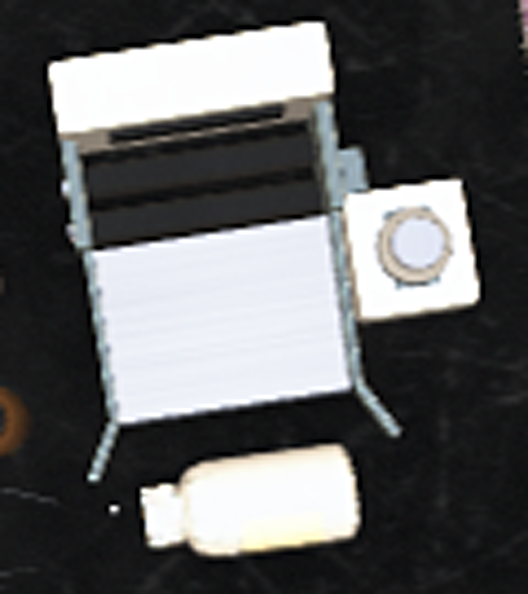

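The crop shows a white bottle with its cap to the left (cap end about (145,517), bottom about (357,498) in crop pixels). The ramp foot corners are at (118,424) and (355,388), and the button is at (417,245). Next I fit the machine pose.

```bash
cat > h.py <<'E'
import numpy as np, cv2
from rig import bot
from scipy.optimize import least_squares
def proj(P,c):
    R=c["rotation"]; p=(np.atleast_2d(P)-c["xyz"])@R
    return cv2.projectPoints(p,np.zeros(3),np.zeros(3),c["K"],np.array([c["k1"],0,0,0,0.]))[0][:,0]
def back(uv,z,c):
    n=cv2.undistortPoints(np.float64(uv).reshape(-1,1,2),c["K"],np.array([c["k1"],0,0,0,0.]))[:,0]
    d=np.c_[n,np.ones(len(n))]@c["rotation"].T
    return c["xyz"]+d*((z-c["xyz"][2])/d[:,2])[:,None]
E
python3 - <<'E'
from h import *
c=bot.camera_params("top")
px=lambda a:(np.array(a,float)+.5)/4.4-.5+[235,105]
M=np.array([[0,75,0],[0,-75,0],[110,75,23],[110,-75,23],[120,-85,40],[120,-159,40],[40,-159,40],[40,-85,40],[-34,97,20],[-34,-97,20]])/1e3
U=px([[118,424],[355,388],[90,250],[330,213],[345,193],[462,180],[480,300],[362,322],[93,480],[398,434]])
T=lambda p,m:np.c_[p[0]+np.cos(p[2])*m[:,0]-np.sin(p[2])*m[:,1],p[1]+np.sin(p[2])*m[:,0]+np.cos(p[2])*m[:,1],m[:,2]]
f=lambda p:(proj(T(p,M),c)-U).ravel()
s=least_squares(f,[.5,-.08,.15],loss="soft_l1");p=s.x
print(p,np.degrees(p[2]));print(f(p).reshape(-1,2).round(1).tolist())
print("seat",T(p,np.array([[.14,0,.0537],[.08,-.122,.05]])))
b=back(px([[145,517],[357,498]]),.03,c);print(b)
R=np.array([[np.cos(p[2]),-np.sin(p[2])],[np.sin(p[2]),np.cos(p[2])]])
print("bottle in machine",(b[:,:2]-p[:2])@R)
print("button z est", [(back(px([[417,245]]),z,c)[:,:2]-p[:2])@R for z in (.04,.05)])
o=bot.get_obs()["tcp_rot"];print("tool yaw",np.degrees(np.arctan2(o[1,0],o[0,0])))
E
```

```text
[ 0.53275143 -0.05718139  0.16813939] 9.633677147464708
[[0.4, -0.3], [-1.2, 0.1], [0.9, 0.1], [-0.6, 0.6], [-0.2, 0.1], [-0.1, -0.9], [0.4, 0.4], [0.5, -0.6], [0.0, -0.0], [-0.3, 0.2]]
seat [[ 0.67077713 -0.03375263  0.0537    ]
 [ 0.63203974 -0.16407306  0.05      ]]
[[ 4.60577131e-01 -3.89127312e-04  3.00000000e-02]
 [ 4.75246798e-01 -1.32645701e-01  3.00000000e-02]]
bottle in machine [[-0.0616524   0.06806961]
 [-0.06932251 -0.0647768 ]]
button z est [array([[ 0.08119634, -0.12485359]]), array([[ 0.08008876, -0.12291769]])]
tool yaw 15.460539326407403
```

>>> {"name": "jog_arm", "arguments": {"deltas": [{"xyz": [0,0,0],"dr": [0,0,0.051]},{"xyz": [0,0,0],"dr": [0,0,0.051]},{"xyz": [18.4,-20.7,0],"dr": [0,0,0]},{"xyz": [18.4,-20.7,0],"dr": [0,0,0]},{"xyz": [18.4,-20.7,0],"dr": [0,0,0]},{"xyz": [18.4,-20.7,0],"dr": [0,0,0]},{"xyz": [18.4,-20.7,0],"dr": [0,0,0]},{"xyz": [18.4,-20.7,0],"dr": [0,0,0]},{"xyz": [18.4,-20.7,0],"dr": [0,0,0]},{"xyz": [18.4,-20.7,0],"dr": [0,0,0]},{"xyz": [18.4,-20.7,0],"dr": [0,0,0]},{"xyz": [18.4,-20.7,0],"dr": [0,0,0]},{"xyz": [18.4,-20.7,0],"dr": [0,0,0]},{"xyz": [18.4,-20.7,0],"dr": [0,0,0]},{"xyz": [18.4,-20.7,0],"dr": [0,0,0]},{"xyz": [18.4,-20.7,0],"dr": [0,0,0]},{"xyz": [18.4,-20.7,0],"dr": [0,0,0]},{"xyz": [18.4,-20.7,0],"dr": [0,0,0]},{"xyz": [18.4,-20.7,0],"dr": [0,0,0]},{"xyz": [18.4,-20.7,0],"dr": [0,0,0]}], "hand": 0.4}}

```text
time_s: 1.77
ee_pos: [0.4046, -0.0819, 0.2312]
tcp_rot: [[0.986, 0.167, -0.0], [0.167, -0.986, 0.0], [-0.0, -0.0, -1.0]]
contact_force: [0.7, -0.5, -0.3]
finger_gap: 0.0596
grip_force: 0.0
```

>>> {"name": "jog_arm", "arguments": {"deltas": [{"xyz": [0,0,22]},{"xyz": [0,0,22]},{"xyz": [0,0,22]},{"xyz": [0,0,22]},{"xyz": [0,0,22]},{"xyz": [0,0,22]},{"xyz": [0,0,22]},{"xyz": [0,0,22]},{"xyz": [0,0,20]},{"xyz": [0,0,12]},{"xyz": [0,0,8]},{"xyz": [0,0,0]}]}}

```text
schema error: expected keys xyz, dr
```

```bash
python3 - <<'E'
from h import *
o=bot.get_obs();print(o["time_s"],o["ee_pos"],o["contact_force"])
c=bot.camera_params("wrist");print(c)
a=bot.read_camera("wrist")[:,:,::-1];b=bot.read_camera("scene")[80:300,130:400,::-1]
cv2.imwrite("pics/w1.png",np.hstack([cv2.resize(a,(400,300)),cv2.resize(b,(368,300))]))
E
```

```text
1.7667 [ 0.40459774 -0.08191152  0.23117874] [ 0.74058039 -0.50735357 -0.28949473]
{'K': array([[283.03429167,   0.        , 256.68859212],
       [  0.        , 283.03429167, 189.09880753],
       [  0.        ,   0.        ,   1.        ]]), 'k1': -0.056955218536362734, 'xyz': array([ 0.47861419, -0.06992844,  0.37399213]), 'rotation': array([[ 1.67415749e-01, -9.42336037e-01, -2.89783990e-01],
       [-9.85886384e-01, -1.60001237e-01, -4.92710991e-02],
       [ 6.41353669e-05,  2.93942848e-01, -9.55822995e-01]])}
```

View pics/w1.png

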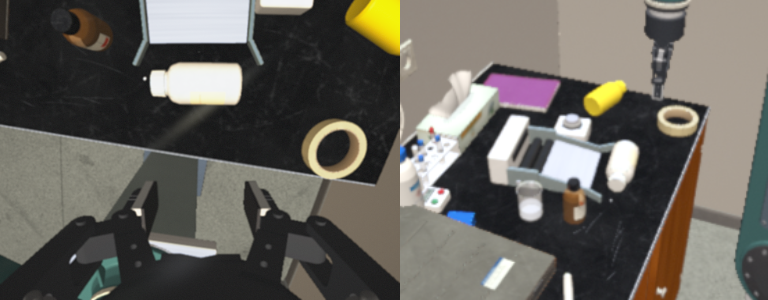

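The wrist view shows the white bottle ahead of the open fingers, with its cap at left (151,84) and its bottom at (242,84). The rejected call never lowered the arm, so I redo the descent.

>>> {"name": "jog_arm", "arguments": {"deltas": [{"xyz": [0,0,22],"dr": [0,0,0]},{"xyz": [0,0,22],"dr": [0,0,0]},{"xyz": [0,0,22],"dr": [0,0,0]},{"xyz": [0,0,22],"dr": [0,0,0]},{"xyz": [0,0,22],"dr": [0,0,0]},{"xyz": [0,0,22],"dr": [0,0,0]},{"xyz": [0,0,22],"dr": [0,0,0]},{"xyz": [0,0,22],"dr": [0,0,0]},{"xyz": [0,0,20],"dr": [0,0,0]},{"xyz": [0,0,12],"dr": [0,0,0]},{"xyz": [0,0,8],"dr": [0,0,0]},{"xyz": [0,0,0],"dr": [0,0,0]}]}}

```text
time_s: 2.87
ee_pos: [0.4033, -0.0833, 0.0141]
tcp_rot: [[0.986, 0.167, -0.002], [0.167, -0.986, 0.001], [-0.002, -0.001, -1.0]]
contact_force: [-0.5, -0.1, -0.4]
finger_gap: 0.0596
grip_force: 0.0
```

```bash
python3 - <<'E'
from h import *
o=bot.get_obs();print(o["time_s"],o["ee_pos"],o["contact_force"])
a=bot.read_camera("wrist")[:,:,::-1];b=bot.read_camera("scene")[80:300,130:400,::-1]
cv2.imwrite("pics/w2.png",np.hstack([cv2.resize(a,(400,300)),cv2.resize(b,(368,300))]))
E
```

```text
2.8667 [ 0.40327821 -0.08333772  0.01414453] [-0.51740118 -0.07112604 -0.39845179]
```

View pics/w2.png

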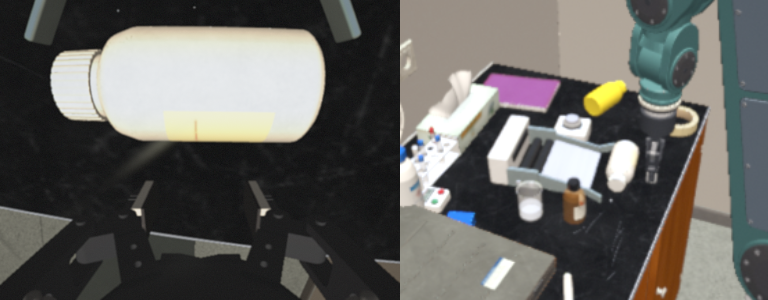

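The fingers are down about 26 mm behind the bottle, at columns 140 and 260. The body spans columns 100–325, so both fingers will meet the body. I start the slow push.

>>> {"name": "jog_arm", "arguments": {"deltas": [{"xyz": [4,0,1],"dr": [0,0,0]},{"xyz": [4,0,1],"dr": [0,0,0]},{"xyz": [4,0,1],"dr": [0,0,0]},{"xyz": [3,0,1],"dr": [0,0,0]},{"xyz": [2,0,0],"dr": [0,0,0]},{"xyz": [2,0,0],"dr": [0,0,0]},{"xyz": [2,0,0],"dr": [0,0,0]},{"xyz": [2,0,0],"dr": [0,0,0]},{"xyz": [2,0,0],"dr": [0,0,0]},{"xyz": [2,0,0],"dr": [0,0,0]},{"xyz": [2,0,0],"dr": [0,0,0]},{"xyz": [2,0,0],"dr": [0,0,0]},{"xyz": [2,0,0],"dr": [0,0,0]},{"xyz": [2,0,0],"dr": [0,0,0]},{"xyz": [2,0,0],"dr": [0,0,0]},{"xyz": [2,0,0],"dr": [0,0,0]}]}}

```text
time_s: 4.3
ee_pos: [0.4429, -0.0768, 0.0113]
tcp_rot: [[0.986, 0.167, -0.0], [0.167, -0.986, 0.0], [-0.0, -0.0, -1.0]]
contact_force: [-0.1, -0.6, 0.1]
finger_gap: 0.06
grip_force: 0.0
```

```bash
python3 - <<'E'
from h import *
o=bot.get_obs();print(o["time_s"],o["ee_pos"],o["contact_force"])
a=bot.read_camera("wrist")[:,:,::-1];b=bot.read_camera("top")[105:240,235:355,::-1]
cv2.imwrite("pics/w3.png",np.hstack([cv2.resize(a,(480,360)),cv2.resize(b,(320,360),interpolation=cv2.INTER_CUBIC)]))
E
```

```text
4.3 [ 0.44288725 -0.07679558  0.01127179] [-0.09502756 -0.58540124  0.14771548]
```

View pics/w3.png

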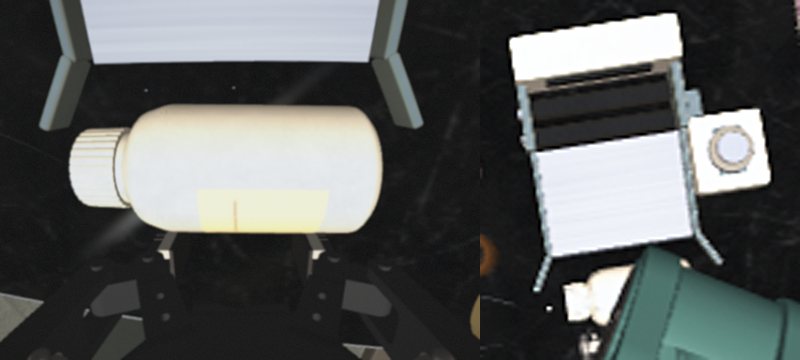

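The fingers are touching the bottle, which is square to the ramp foot and centred between the guides (bottle columns 70–382, ramp 90–375).

>>> {"name": "jog_arm", "arguments": {"deltas": [{"xyz": [2.5,0,0],"dr": [0,0,0]},{"xyz": [2.5,0,0],"dr": [0,0,0]},{"xyz": [2.5,0,0],"dr": [0,0,0]},{"xyz": [2.5,0,0],"dr": [0,0,0]},{"xyz": [2.5,0,0],"dr": [0,0,0]},{"xyz": [2.5,0,0],"dr": [0,0,0]},{"xyz": [2.5,0,0],"dr": [0,0,0]},{"xyz": [2.5,0,0],"dr": [0,0,0]},{"xyz": [2.5,0,0],"dr": [0,0,0]},{"xyz": [2.5,0,0],"dr": [0,0,0]},{"xyz": [2.5,0,0],"dr": [0,0,0]},{"xyz": [2.5,0,0],"dr": [0,0,0]},{"xyz": [2.5,0,0],"dr": [0,0,0]},{"xyz": [2.5,0,0],"dr": [0,0,0]},{"xyz": [2.5,0,0],"dr": [0,0,0]},{"xyz": [2.5,0,0],"dr": [0,0,0]},{"xyz": [2.5,0,0],"dr": [0,0,0]},{"xyz": [2.5,0,0],"dr": [0,0,0]}]}}

```text
time_s: 5.9
ee_pos: [0.4873, -0.0693, 0.0113]
tcp_rot: [[0.986, 0.167, -0.0], [0.167, -0.986, -0.0], [-0.0, 0.0, -1.0]]
contact_force: [-0.2, 0.2, -0.6]
finger_gap: 0.0602
grip_force: 0.0
```

>>> {"name": "jog_arm", "arguments": {"deltas": [{"xyz": [2.5,0,-0.5],"dr": [0,0,0]},{"xyz": [2.5,0,-0.5],"dr": [0,0,0]},{"xyz": [2.5,0,-0.5],"dr": [0,0,0]},{"xyz": [2.5,0,-0.5],"dr": [0,0,0]},{"xyz": [2.5,0,-0.5],"dr": [0,0,0]},{"xyz": [2.5,0,-0.5],"dr": [0,0,0]},{"xyz": [2.5,0,-0.5],"dr": [0,0,0]},{"xyz": [2.5,0,-0.5],"dr": [0,0,0]},{"xyz": [2.5,0,-0.5],"dr": [0,0,0]},{"xyz": [2.5,0,-0.5],"dr": [0,0,0]},{"xyz": [2.5,0,-0.5],"dr": [0,0,0]},{"xyz": [2.5,0,-0.5],"dr": [0,0,0]}]}}

```text
time_s: 6.9
ee_pos: [0.5169, -0.0642, 0.0173]
tcp_rot: [[0.986, 0.167, -0.0], [0.167, -0.986, 0.0], [-0.0, -0.0, -1.0]]
contact_force: [-1.5, -0.5, 0.7]
finger_gap: 0.06
grip_force: 0.6
```

```bash
python3 - <<'E'
from h import *
o=bot.get_obs();print(o["time_s"],o["ee_pos"],o["contact_force"])
d=o["ee_pos"][:2]-[.53275,-.05718];a=.16814
print("tcp machine",d@[np.cos(a),np.sin(a)],d@[-np.sin(a),np.cos(a)])
a=bot.read_camera("wrist")[:,:,::-1];b=bot.read_camera("scene")[130:250,190:320,::-1]
cv2.imwrite("pics/w4.png",np.hstack([cv2.resize(a,(400,300)),cv2.resize(b,(325,300),interpolation=cv2.INTER_CUBIC)]))
E
```

```text
6.9 [ 0.5168753  -0.06423366  0.01733361] [-1.49553883 -0.53733888  0.73681052]
tcp machine -0.01683125628849769 -0.004297578822041101
```

View pics/w4.png

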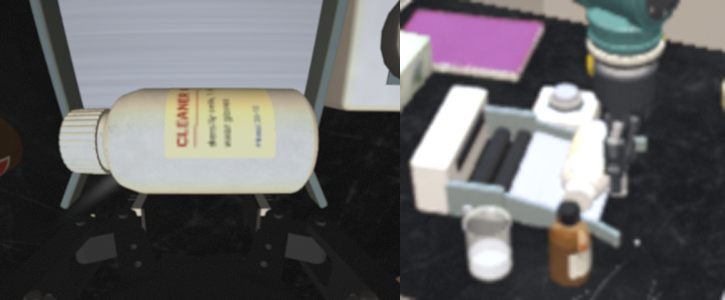

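The bottle is on the lower ramp, square and between the guides, with contact force about 1.5 N. I keep pushing up the slope.

>>> {"name": "jog_arm", "arguments": {"deltas": [{"xyz": [2.5,0,-0.5],"dr": [0,0,0]},{"xyz": [2.5,0,-0.5],"dr": [0,0,0]},{"xyz": [2.5,0,-0.5],"dr": [0,0,0]},{"xyz": [2.5,0,-0.5],"dr": [0,0,0]},{"xyz": [2.5,0,-0.5],"dr": [0,0,0]},{"xyz": [2.5,0,-0.5],"dr": [0,0,0]},{"xyz": [2.5,0,-0.5],"dr": [0,0,0]},{"xyz": [2.5,0,-0.5],"dr": [0,0,0]},{"xyz": [2.5,0,-0.5],"dr": [0,0,0]},{"xyz": [2.5,0,-0.5],"dr": [0,0,0]},{"xyz": [2.5,0,-0.5],"dr": [0,0,0]},{"xyz": [2.5,0,-0.5],"dr": [0,0,0]},{"xyz": [2.5,0,-0.5],"dr": [0,0,0]},{"xyz": [2.5,0,-0.5],"dr": [0,0,0]},{"xyz": [2.5,0,-0.5],"dr": [0,0,0]},{"xyz": [2.5,0,-0.5],"dr": [0,0,0]},{"xyz": [2.5,0,-0.5],"dr": [0,0,0]},{"xyz": [2.5,0,-0.5],"dr": [0,0,0]},{"xyz": [2.5,0,-0.5],"dr": [0,0,0]},{"xyz": [2.5,0,-0.5],"dr": [0,0,0]}]}}

```text
time_s: 8.67
ee_pos: [0.5662, -0.0559, 0.0273]
tcp_rot: [[0.986, 0.167, 0.0], [0.167, -0.986, -0.0], [0.0, 0.0, -1.0]]
contact_force: [-1.5, -0.3, 1.1]
finger_gap: 0.0599
grip_force: 0.6
```

>>> {"name": "jog_arm", "arguments": {"deltas": [{"xyz": [2.5,0,-0.5],"dr": [0,0,0]},{"xyz": [2.5,0,-0.5],"dr": [0,0,0]},{"xyz": [2.5,0,-0.5],"dr": [0,0,0]},{"xyz": [2.5,0,-0.5],"dr": [0,0,0]},{"xyz": [2.5,0,-0.5],"dr": [0,0,0]},{"xyz": [2.5,0,-0.5],"dr": [0,0,0]},{"xyz": [2.5,0,-0.5],"dr": [0,0,0]},{"xyz": [2.5,0,-0.5],"dr": [0,0,0]},{"xyz": [2.5,0,-0.5],"dr": [0,0,0]},{"xyz": [2.5,0,-0.5],"dr": [0,0,0]},{"xyz": [2.5,0,-0.5],"dr": [0,0,0]},{"xyz": [2.5,0,-0.5],"dr": [0,0,0]}]}}

```text
time_s: 9.67
ee_pos: [0.5958, -0.0509, 0.0333]
tcp_rot: [[0.986, 0.167, 0.0], [0.167, -0.986, 0.0], [0.0, -0.0, -1.0]]
contact_force: [-0.8, 0.2, 1.3]
finger_gap: 0.0599
grip_force: 0.6
```

```bash
python3 - <<'E'
from h import *
o=bot.get_obs();print(o["time_s"],o["ee_pos"],o["contact_force"])
d=o["ee_pos"][:2]-[.53275,-.05718];a=.16814
print("tcp machine",d@[np.cos(a),np.sin(a)],d@[-np.sin(a),np.cos(a)])
a=bot.read_camera("wrist")[:,:,::-1];b=bot.read_camera("scene")[130:250,190:320,::-1]
cv2.imwrite("pics/w5.png",np.hstack([cv2.resize(a,(400,300)),cv2.resize(b,(325,300),interpolation=cv2.INTER_CUBIC)]))
E
```

```text
9.6667 [ 0.59576956 -0.05087477  0.03334061] [-0.83451994  0.17234064  1.28760695]
tcp machine 0.0631860164844503 -0.0043299388407135155
```

View pics/w5.png

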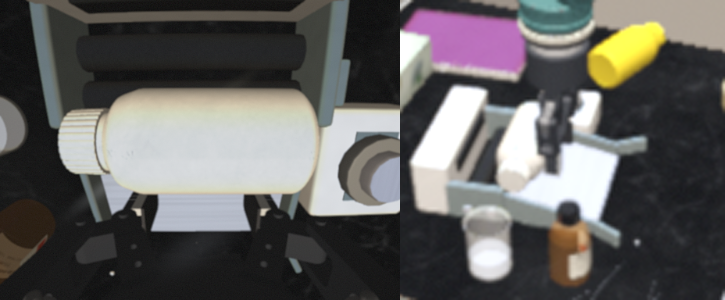

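The bottle is on the upper ramp (axis x ≈ 104 mm) just before the rollers, square and centred. I take it slowly over the crest.

>>> {"name": "jog_arm", "arguments": {"deltas": [{"xyz": [1.5,0,-0.3],"dr": [0,0,0]},{"xyz": [1.5,0,-0.3],"dr": [0,0,0]},{"xyz": [1.5,0,-0.3],"dr": [0,0,0]},{"xyz": [1.5,0,-0.3],"dr": [0,0,0]},{"xyz": [1.5,0,-0.3],"dr": [0,0,0]},{"xyz": [1.5,0,-0.3],"dr": [0,0,0]},{"xyz": [1.5,0,-0.3],"dr": [0,0,0]},{"xyz": [1.5,0,-0.3],"dr": [0,0,0]},{"xyz": [1,0,-0.3],"dr": [0,0,0]},{"xyz": [1,0,-0.3],"dr": [0,0,0]},{"xyz": [1,0,-0.3],"dr": [0,0,0]},{"xyz": [1,0,-0.3],"dr": [0,0,0]},{"xyz": [1,0,0],"dr": [0,0,0]},{"xyz": [1,0,0],"dr": [0,0,0]},{"xyz": [1,0,0],"dr": [0,0,0]},{"xyz": [1,0,0],"dr": [0,0,0]},{"xyz": [1,0,0],"dr": [0,0,0]},{"xyz": [1,0,0],"dr": [0,0,0]}]}}

```text
time_s: 11.27
ee_pos: [0.6174, -0.0473, 0.0369]
tcp_rot: [[0.986, 0.167, 0.0], [0.167, -0.986, -0.0], [0.0, 0.0, -1.0]]
contact_force: [-0.5, 0.3, -0.5]
finger_gap: 0.0592
grip_force: 0.1
```

>>> {"name": "jog_arm", "arguments": {"deltas": [{"xyz": [1,0,0],"dr": [0,0,0]},{"xyz": [1,0,0],"dr": [0,0,0]},{"xyz": [1,0,0],"dr": [0,0,0]},{"xyz": [1,0,0],"dr": [0,0,0]},{"xyz": [1,0,0],"dr": [0,0,0]},{"xyz": [1,0,0],"dr": [0,0,0]},{"xyz": [0,0,0],"dr": [0,0,0]},{"xyz": [0,0,0],"dr": [0,0,0]},{"xyz": [0,0,0],"dr": [0,0,0]}]}}

```text
time_s: 12.02
ee_pos: [0.6231, -0.0463, 0.0368]
tcp_rot: [[0.986, 0.167, -0.0], [0.167, -0.986, 0.0], [-0.0, -0.0, -1.0]]
contact_force: [0.6, 0.0, 0.1]
finger_gap: 0.0599
grip_force: 0.0
```

```bash
python3 - <<'E'
from h import *
o=bot.get_obs();print(o["time_s"],o["ee_pos"],o["contact_force"])
d=o["ee_pos"][:2]-[.53275,-.05718];a=.16814
print("tcp machine",d@[np.cos(a),np.sin(a)],d@[-np.sin(a),np.cos(a)])
a=bot.read_camera("wrist")[:,:,::-1];b=bot.read_camera("scene")[130:250,190:320,::-1]
cv2.imwrite("pics/w6.png",np.hstack([cv2.resize(a,(400,300)),cv2.resize(b,(325,300),interpolation=cv2.INTER_CUBIC)]))
E
```

```text
12.0167 [ 0.62308739 -0.04626062  0.0368469 ] [0.57238243 0.03701489 0.05104534]
tcp machine 0.09089077496067323 -0.004352472616814153
```

View pics/w6.png

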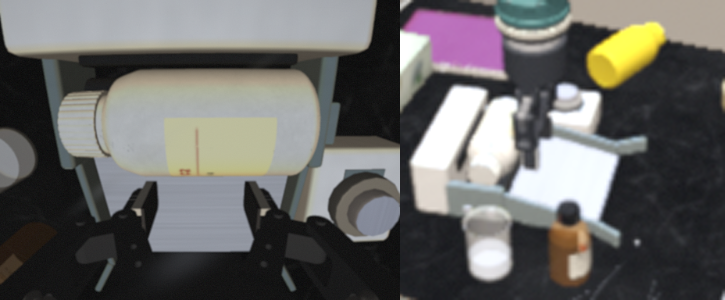

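The bottle has dropped ahead of the fingers against the stop, square (edge rows about 68 and 177). The fingers are clear of it. I back off, rise, shut the fingers and move over the button, and I check the seating on the way.

>>> {"name": "jog_arm", "arguments": {"deltas": [{"xyz": [-5,0,0],"dr": [0,0,0]},{"xyz": [-6,0,0],"dr": [0,0,0]},{"xyz": [0,0,-15],"dr": [0,0,0]},{"xyz": [0,0,-20],"dr": [0,0,0]},{"xyz": [0,0,-20],"dr": [0,0,0]},{"xyz": [0,0,-15],"dr": [0,0,0]},{"xyz": [0,12,0],"dr": [0,0,0]},{"xyz": [0,18,0],"dr": [0,0,0]},{"xyz": [0,18,0],"dr": [0,0,0]},{"xyz": [0,18,0],"dr": [0,0,0]},{"xyz": [0,18,0],"dr": [0,0,0]},{"xyz": [0,18,0],"dr": [0,0,0]},{"xyz": [0,12,0],"dr": [0,0,0]},{"xyz": [0,3.6,0],"dr": [0,0,0]},{"xyz": [0,0,0],"dr": [0,0,0]},{"xyz": [0,0,0],"dr": [0,0,0]}]}}

```text
time_s: 13.45
ee_pos: [0.6317, -0.1637, 0.1066]
tcp_rot: [[0.986, 0.167, -0.0], [0.167, -0.986, 0.0], [-0.0, -0.0, -1.0]]
contact_force: [-0.2, -0.2, -0.0]
finger_gap: 0.0598
grip_force: 0.0
```

>>> {"name": "jog_arm", "arguments": {"deltas": [{"xyz": [0,0,0],"dr": [0,0,0]},{"xyz": [0,0,0],"dr": [0,0,0]},{"xyz": [0,0,0],"dr": [0,0,0]},{"xyz": [0,0,0],"dr": [0,0,0]},{"xyz": [0,0,0],"dr": [0,0,0]},{"xyz": [0,0,0],"dr": [0,0,0]},{"xyz": [0,0,0],"dr": [0,0,0]},{"xyz": [0,0,0],"dr": [0,0,0]}], "hand": -1}}

```text
time_s: 14.12
ee_pos: [0.6319, -0.164, 0.1069]
tcp_rot: [[0.986, 0.167, 0.0], [0.167, -0.986, 0.0], [0.0, -0.0, -1.0]]
contact_force: [-0.3, 0.1, -0.3]
finger_gap: 0.0001
grip_force: 0.0
```

```bash
python3 - <<'E'
from h import *
o=bot.get_obs();print(o["time_s"],o["ee_pos"],o["contact_force"],o["finger_gap"])
p=np.array([.53275,-.05718]);t=.16814;R=np.array([[np.cos(t),-np.sin(t)],[np.sin(t),np.cos(t)]])
print("tcp machine",(o["ee_pos"][:2]-p)@R)
c=bot.camera_params("wrist");a=bot.read_camera("wrist")[:,:,::-1].copy();b=bot.read_camera("scene")[130:250,190:320,::-1].copy()
def draw(img,c,off):
    for x,y0,y1,r in((140,-64.5,47.5,30),):
        for y in(y0,y1):
            th=np.linspace(0,2*np.pi,40);m=np.c_[x+r*np.cos(th),np.full(40,y),53.7+r*np.sin(th)]/1e3
            w=np.c_[m[:,:2]@R.T+p,m[:,2]];cv2.polylines(img,[np.int32(np.round((proj(w,c)-off[:2])*off[2]))],True,(0,0,255),1)
    th=np.linspace(0,2*np.pi,40)
    m=np.c_[80+16*np.cos(th),-122+16*np.sin(th),np.full(40,53)]/1e3
    w=np.c_[m[:,:2]@R.T+p,m[:,2]];cv2.polylines(img,[np.int32(np.round((proj(w,c)-off[:2])*off[2]))],True,(0,200,0),1)
b=cv2.resize(b,(390,360),interpolation=cv2.INTER_CUBIC);a=cv2.resize(a,(400,300))
draw(a,c,(0,0,400/512));draw(b,bot.camera_params("scene"),(190,130,3))
cv2.imwrite("pics/w7.png",np.hstack([cv2.copyMakeBorder(a,0,60,0,0,cv2.BORDER_CONSTANT),b]))
E
```

```text
14.1167 [ 0.63192055 -0.16401568  0.1068917 ] [-0.31756187  0.1105497  -0.27831946] 0.00013940514674684848
tcp machine [ 0.07989319 -0.12192514]
```

View pics/w7.png

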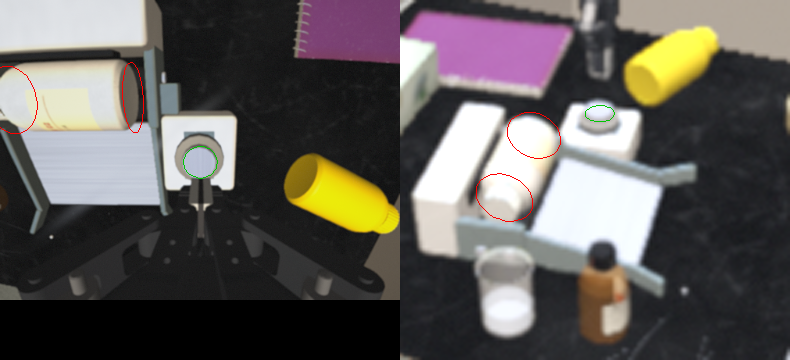

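The predicted home outline (red) coincides with the bottle in both views, so it is seated. The fingertips are over the button, which matches the green ring at (200,162). I press next.

>>> {"name": "jog_arm", "arguments": {"deltas": [{"xyz": [0,0,14],"dr": [0,0,0]},{"xyz": [0,0,14],"dr": [0,0,0]},{"xyz": [0,0,10],"dr": [0,0,0]},{"xyz": [0,0,5],"dr": [0,0,0]},{"xyz": [0,0,2],"dr": [0,0,0]},{"xyz": [0,0,2],"dr": [0,0,0]},{"xyz": [0,0,2],"dr": [0,0,0]},{"xyz": [0,0,2],"dr": [0,0,0]},{"xyz": [0,0,0],"dr": [0,0,0]},{"xyz": [0,0,0],"dr": [0,0,0]}]}}

```text
time_s: 15.05
ee_pos: [0.6321, -0.1641, 0.0563]
tcp_rot: [[0.986, 0.167, 0.001], [0.167, -0.986, -0.0], [0.001, 0.0, -1.0]]
contact_force: [-1.4, 1.0, 3.3]
finger_gap: 0.0001
grip_force: 1.8
```

>>> {"name": "jog_arm", "arguments": {"deltas": [{"xyz": [0,0,1],"dr": [0,0,0]},{"xyz": [0,0,1],"dr": [0,0,0]},{"xyz": [0,0,1],"dr": [0,0,0]},{"xyz": [0,0,0],"dr": [0,0,0]},{"xyz": [0,0,0],"dr": [0,0,0]}]}}

```text
time_s: 15.47
ee_pos: [0.6323, -0.1642, 0.0555]
tcp_rot: [[0.986, 0.167, 0.002], [0.167, -0.986, -0.001], [0.002, 0.002, -1.0]]
contact_force: [-11.5, 3.5, 32.2]
finger_gap: 0.0002
grip_force: 16.2
```

It bottomed out hard: 32 N at z = 0.0555, after a soft 3 N. I release in small steps to confirm the spring travel.

>>> {"name": "jog_arm", "arguments": {"deltas": [{"xyz": [0,0,-2],"dr": [0,0,0]},{"xyz": [0,0,-2],"dr": [0,0,0]},{"xyz": [0,0,0],"dr": [0,0,0]},{"xyz": [0,0,0],"dr": [0,0,0]}]}}

```text
time_s: 15.8
ee_pos: [0.6321, -0.1641, 0.057]
tcp_rot: [[0.986, 0.167, 0.001], [0.167, -0.986, -0.0], [0.0, 0.0, -1.0]]
contact_force: [0.7, 0.9, 3.5]
finger_gap: -0.0002
grip_force: 1.7
```

>>> {"name": "jog_arm", "arguments": {"deltas": [{"xyz": [0,0,-2],"dr": [0,0,0]},{"xyz": [0,0,0],"dr": [0,0,0]},{"xyz": [0,0,0],"dr": [0,0,0]}]}}

```text
time_s: 16.05
ee_pos: [0.6321, -0.1641, 0.0589]
tcp_rot: [[0.986, 0.167, 0.0], [0.167, -0.986, -0.0], [0.0, 0.0, -1.0]]
contact_force: [0.5, -0.2, 1.9]
finger_gap: -0.0006
grip_force: 1.2
```

>>> {"name": "jog_arm", "arguments": {"deltas": [{"xyz": [0,0,-10],"dr": [0,0,0]},{"xyz": [0,0,-20],"dr": [0,0,0]},{"xyz": [0,0,-20],"dr": [0,0,0]},{"xyz": [0,0,-20],"dr": [0,0,0]},{"xyz": [0,0,-20],"dr": [0,0,0]},{"xyz": [0,0,0],"dr": [0,0,0]},{"xyz": [0,0,0],"dr": [0,0,0]}]}}

```text
time_s: 16.63
ee_pos: [0.6323, -0.1642, 0.1501]
tcp_rot: [[0.986, 0.167, 0.002], [0.167, -0.986, -0.001], [0.002, 0.001, -1.0]]
contact_force: [-0.3, 0.2, -0.2]
finger_gap: -0.0001
grip_force: 0.0
```

```bash
python3 - <<'E'
from h import *
o=bot.get_obs();print(o["time_s"],o["ee_pos"],o["contact_force"])
a=bot.read_camera("wrist")[:,:,::-1];b=bot.read_camera("scene")[130:250,190:320,::-1]
cv2.imwrite("pics/w8.png",np.hstack([cv2.resize(a,(400,300)),cv2.resize(b,(325,300),interpolation=cv2.INTER_CUBIC)]))
E
```

```text
16.6333 [ 0.63232976 -0.1641835   0.15010132] [-0.25585088  0.16764091 -0.2059819 ]
```

View pics/w8.png

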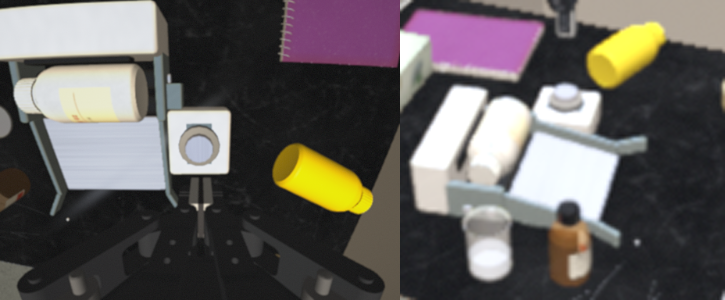

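The force fell off as a spring would (3.5 N, 1.9 N, then 0), so the button was pressed fully and is out again. The picture shows the bottle seated square at the stop, the nearby bystanders in place and the arm clear. I hand in the job.

```bash
python3 -c "
from rig import bot
print(bot.sign_off())"
```

```text
the job is handed in; nothing more can be done
None
```

The bottle lies on both rollers at the stop, the start button was pressed fully and came back out, and the job is handed in at about 17 s; the judge's verdict was not shown.

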